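Vent a bottle cap for the autoclave

TASK

The amber bottle in the bench carrier has to be made ready for the autoclave: slide the blue cap-lock jaw all the way back from the cap, then screw the orange cap clockwise (seen from above) until it is fully home, and then back it off a quarter turn so that the bottle can vent. Finish while still gripping the orange cap at that quarter turn, not letting go of it, with the jaw left back, and leave everything else on the bench where it stands.

Things in the scene. Friction and masses are not known exactly. Their poses are not given: they have to be found in the camera images.
- carrier: Grey bottle carrier fixed to the bench, holding an amber bottle 66 mm across. Origin on the bench, on the common vertical axis of bottle and orange cap. x axis: from the bottle towards the blue jaw, along a guide block 50 mm wide, 100 mm high, x = 45 to 153 mm. Under the cap: collar 41 mm across, height 104 to 109 mm; neck 34 mm; the bottle widens below height 98 mm.
- lock_jaw (a joint): Travel of the blue cap-lock jaw, in m: 0 to 0.01 as found (round the cap), 0.07 at its far stop (all the way back). Grows along the carrier's +x axis, away from the bottle. Drags with about 2.5 N and stays where it is left.
- jaw_post_top (a point): Centre of the top of the black upright post by which the jaw is moved: 18 mm in diameter, 45 mm tall, top 182 mm above the bench, foot on the jaw's top at 137 mm. It stands 56 mm plus the travel from the bottle axis along the carrier's x. The jaw is 60 mm wide (carrier y), 36 mm high; its prongs reach to 15 mm and its back to 72 mm (each plus travel) from the bottle axis.
- cap_turn (a joint): Turn of the orange cap on its thread, in rad: 0 = fully home (hard stop), growing as it is unscrewed (anticlockwise seen from above) to at most 6.0. It starts between 1.0 and 2.8; a quarter turn off home is 1.57. The thread rises 4 mm a turn and resists with about 0.08 N m; the cap stays where it is left.
- orange_cap: Orange ribbed screw cap, already started on the bottle's thread: round, 48 mm in diameter, 34 mm tall, upright, so it can be gripped at any yaw. Origin at the centre of its underside, 109 mm above the bench when home (up to 2 mm higher when unscrewed). Its x axis turns with it and is marked by a white bar on its top, from the centre to the rim.
- cap_top (a point): Centre of the orange cap's top, 143 mm above the bench when home (up to 2 mm higher when unscrewed).
- green_bottle: Bystander: loose clear bottle with a green cap, 66 mm in diameter, 124 mm tall; origin at the centre of its underside.
- white_bottle: Bystander: loose clear bottle with a white cap, 66 mm in diameter, 124 mm tall; origin at the centre of its underside.
- beaker: Bystander: empty clear beaker, 70 mm in diameter, 90 mm tall; origin at the centre of its underside.
- tube_rack: Bystander: yellow tube rack, 90 x 190 x 30 mm, to the left; origin at the centre of its underside.
- tip_box: Bystander: blue box of pipette tips, 125 x 85 x 64 mm, on the far side; origin at the centre of its underside.
- marker: Bystander: marker pen, white with a red cap, 135 mm long, lying near the robot on its left; origin under its middle.
- pipette: Bystander: grey hand pipette, 275 mm long, 26 mm thick, lying near the robot on its right; origin under it, about its middle.

How it is judged (in metres and radians):
On the way, in this order (a step that is already met when the one before it is completed fails the run):
1. the cap-lock jaw is slid all the way back (62 mm or more of its 70 mm) (value of joint lock_jaw above 0.062 m), for 0.2 s.
2. the orange cap is screwed fully home (within 0.12 rad of its stop) (value of joint cap_turn below 0.12 rad), for 0.1 s.
At the end, for the whole second after the job is handed in: The cap stands still a quarter turn off home (1.57 rad, give or take 0.35 rad or 20 degrees), the fingers grip it with more than 5 N, with the grasp point within 45 mm of the centre of its top, the jaw is still at least 55 mm back, and the bystanders stand within 30 mm of where they were, upright (value of joint cap_turn between 1.22 and 1.92 rad and velocity of joint cap_turn between -0.1 and 0.1 rad/s and contact force between the fingers and orange_cap above 5 N and distance between the grasp point and cap_top below 0.045 m and value of joint lock_jaw above 0.055 m and distance of each of green_bottle, white_bottle, beaker, tube_rack, tip_box, marker, pipette from where it was at the start of the episode below 0.03 m and angle between each of green_bottle, white_bottle, beaker, tube_rack, tip_box, marker, pipette's own z axis and vertical below 0.2 rad); the arm keeps its last pose, push and grip.
It fails at once if a bystander was moved more than 30 mm or tipped (distance of any of green_bottle, white_bottle, beaker, tube_rack, tip_box, marker, pipette from where it was at the start of the episode above 0.03 m or angle between any of green_bottle, white_bottle, beaker, tube_rack, tip_box, marker, pipette's own z axis and vertical above 0.35 rad).
It also fails if it takes over 54 s, if anything falls off the work surface, if the arm or the gripper's body presses on something with over 40 N, if the wrist force passes 120 N, or if a joint passes its speed limit or range.

ROBOT

A 6-joint arm with a two-finger parallel gripper is mounted at the origin on the work surface. World frame = base frame: x ahead of the robot, y to its left, z up, the work surface at z = 0. Lengths are in mm, angles in rad, forces in N, time in s.
With the tool pointing down it reaches from about 350 to 775 mm from the base axis. Payload 7.3 kg.
Tool frame: the origin (TCP) lies at the very end of the fingers, on their centre line; the grasp point (between the pads) lies grip_point_offset behind it (grip_point_offset is the distance from the TCP to the grasp point, in mm); x points along the fingers, z is the direction in which the jaws open and shut, and the axes are right-handed (so a half turn about x gives the same grasp; the last joint's range is limited). The gripper opens to 92 mm and grips with 3 to 60 N. Pads are 19 mm wide; open, the fingers measure 130 mm over their backs; the gripper's body (75 mm by 190 mm) begins 47 mm behind the grasp point.
Start: joints at [0.965, 0.342, 1.524, -0, 1.275, -0.146], TCP at [232.968, 470.501, 226.741] pointing down, gripper open.
Joint ranges: [-2.53, 2.53], [-0.77, 2.02], [0.04, 2.7], [-1, 4.14], [0.28, 2.66], [-3.11, 3.11]. Speed limits (rad/s): [2.57, 2.57, 3.14, 3.14, 3.14, 3.14].

INTERFACE

Orientations are given as [roll, pitch, yaw] about the fixed x, y, z axes, in that order (R = Rz(yaw) Ry(pitch) Rx(roll)).
In Python, from plant import * gives the robot as it stands.
- The arm moves only by the tool send_rows, never from a script. Its argument "series" is text: rows parted by semicolons, each of 5 numbers parted by spaces: the gripper's target within -1 to 1 (fully open at 1, half-way at 0, shut at -1), then the shift along the tool's x, y, z in units of 30 mm (1.0 is 30 mm), then the turn about the tool's x in units of 5 degrees (1.0 is 5 degrees). A call has 1 to 8 rows; each row is the pose to reach, as a shift and turn from the pose commanded when the call began, along the tool's axes at that moment; what a row does not reach only later rows make up. A row lasts 1/8 s, in which the tool goes at most 62.5 mm and 10.7 degrees, less where a joint would pass 70% of its speed; a pose out of reach is approached as far as the arm can. A call with a gripper value outside its range is refused whole. The fingers move at their own pace and stop on an object; the grip force is fixed at half the most. Time passes only in rows, so rows that repeat a pose let the fingers close. It gives the time, the measured TCP pose, the force and the opening at its end, in the units of the state.
- get_obs(): the state, without advancing time (a new reading comes with each control period).
- capture(name): name is "scene" or "top" or "wrist"; returns a dict with "pixels" (384x512x3 uint8, red, green, blue), "mtx" (3x3 intrinsics, pixels), "k1" (the pictures are not rectified: a ray, as slopes to the right and down, at radius r is drawn at 1 + k1 r^2 times it, then the intrinsics apply), "R" (3x3) and "t" (3): a world point X has camera coordinates R X + t. Camera axes: x right, y down, z forward; pixel columns grow to the right and rows downward; lengths in mm; the calibration is good to about 2 mm. A picture is of the moment at which its call begins. There is no depth.
- close_job(): hands the job in, once; it reports no verdict.
Trained networks look in a picture, given as the dict that the camera call returned (one of the last four; its "shot" number tells which), for a name from the list of things; names that differ only in an ending like _2 or _b are one class to them, and where a whole thing is asked for, a point or a joint stands for the part that bears it (a point fixed in the world has none). Each returns a list of dicts, best first, with "score" (0 to 1); they miss things now and then, are a little off and sometimes report something else, mostly with a low value. They report only what shows in the picture. A call takes as long as a camera call.
- cut_out(picture, thing): "pixels" (384x512 bool, what is visible of it).
- place_of(picture, thing): "point" ([x, y, z] in mm, in world coordinates, good to about 4 mm: a listed point, or the origin of a listed thing).
The state is a dict: "time": time; "joint_positions": joint angles; "dq": joint speeds; "tau": joint torques, N m; "tool_pos": TCP position; "tcp_rot": TCP orientation; "contact_force": force on the tool from outside, world axes, zero at the start; "moment": the same for the moment, N m; "grip_width": finger opening in mm.
Only numpy, scipy, OpenCV 4.12 (cv2) and the standard library are available. Lean on these libraries where they do the work, as an engineer would, in place of code of your own. Each camera call takes 0.05 s, during which the arm holds its last target.

## Working session

There is one attempt and no reset: what is moved stays moved. The work goes in short steps, Python scripts to look and compute and a tool call to move; the robot and the scene stay as the last step left them, time stands still between calls to the robot, and variables do not carry over. Pictures are saved under pics/ and viewed, and the job is handed in when it is done.

Besides the shell and the picture viewer there is one more tool, called after "Call:" in YAML: its name, and indented under it one key for each argument. send_rows: Moves the arm, as the interface text tells. Its arguments: {"type":"object","properties":{"series":{"type":"string"}},"required":["series"]}

```bash
ls; mkdir -p pics
python3 - <<'E'
from plant import *
import cv2,numpy as np
o=get_obs(); print(o)
print(grip_point_offset if 'grip_point_offset' in globals() else None)
for n in ["scene","top","wrist"]:
    p=capture(n); cv2.imwrite(f"pics/a_{n}.png",p["pixels"][:,:,::-1])
    print(n,p["mtx"].tolist(),p["k1"],p["R"].tolist(),p["t"].tolist() if hasattr(p["t"],'tolist') else p["t"])
    for th in ["carrier","jaw_post_top","cap_top","orange_cap"]:
        print(th,[(np.round(d["point"],1),round(d["score"],2)) for d in place_of(p,th)][:2])
print(get_obs()["time"])
E
```

```text
pics
{'time': 0.0, 'joint_positions': array([ 9.64997250e-01,  3.42685808e-01,  1.52501008e+00,  3.78798896e-05,
        1.27540327e+00, -1.46008945e-01]), 'dq': array([-5.31522108e-04, -2.24200544e-06, -3.53981311e-04,  1.10132413e-03,
        5.45216734e-04, -5.33529736e-04]), 'tau': array([ 1.10000976e-03, -4.31248963e+01, -2.44220209e+01,  7.19032134e-02,
        5.61976992e-02, -1.76729714e-04]), 'tool_pos': array([232.71520339, 470.15357558, 226.06654651]), 'tcp_rot': array([ 2.97154432,  1.56928938, -2.20064584]), 'contact_force': array([-0.36916993, -0.47863881,  0.32343037]), 'moment': array([ 0.01395572, -0.03301304,  0.00438841]), 'grip_width': 91.93879291893289}
18.8
scene [[347.60730571403695, 0.0, 258.46146658026845], [0.0, 347.60730571403695, 190.3018672581934], [0.0, 0.0, 1.0]] -0.05395187399659172 [[0.3006302570136928, 0.9536087803612638, 0.015866398009116833], [0.8014992626329965, -0.24359019003052718, -0.5461343711209306], [-0.5169336326518557, 0.17690142265904557, -0.8375473157347961]] [-133.4625379727968, -353.34371726305164, 1471.3494321348392]
carrier [(array([
[... 651 characters left out ...]
0.8)]
jaw_post_top [(array([505.2, -47.8, 184.2]), 0.56), (array([561.6, -67.8, 106.6]), 0.38)]
cap_top [(array([564.7, -68.5, 143.2]), 0.52), (array([ 3.200e+02, -3.569e+02,  3.000e-01]), 0.22)]
orange_cap [(array([558.4, -69. , 108.2]), 0.76)]
wrist [[326.34952587472463, 0.0, 257.19071795933706], [0.0, 326.34952587472463, 191.05731502359066], [0.0, 0.0, 1.0]] -0.033339722012690115 [[0.4433170899280352, 0.8963647032887262, -0.0005258097121956355], [0.8604981182993072, -0.42541405067624205, 0.28029604686934967], [0.25102379604549735, -0.12471248608437997, -0.9599134594501546]] [-525.2521266625777, -35.69510901709718, 391.8504972495882]
carrier []
jaw_post_top []
cap_top []
orange_cap []
0.75
```

View pics/a_scene.png

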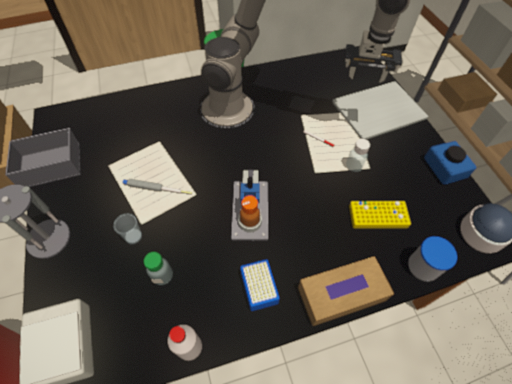

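View pics/a_top.png

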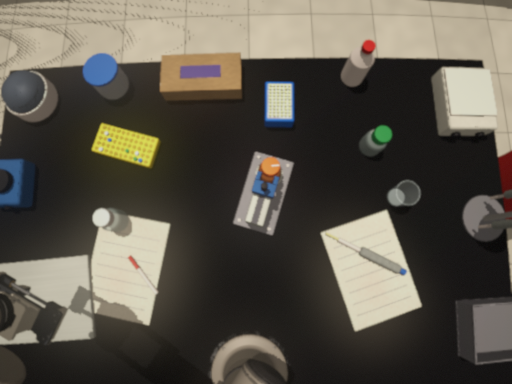

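The scene shows the orange cap at about (250,204) px in scene and (270,166) px in top. The jaw points towards the robot. Next I'll refine the axis and the post position with my own triangulation.

```bash
cat > h.py <<'E'
import numpy as np,cv2
from scipy.spatial.transform import Rotation as Ro
def proj(p,X):
    X=np.atleast_2d(X); c=X@np.array(p["R"]).T+np.array(p["t"]); s=c[:,:2]/c[:,2:]
    s=s*(1+p["k1"]*(s**2).sum(1,keepdims=True)); K=np.array(p["mtx"])
    return s*[K[0,0],K[1,1]]+[K[0,2],K[1,2]]
def onplane(p,uv,z):
    K=np.array(p["mtx"]); d=(np.array(uv,float)-[K[0,2],K[1,2]])/[K[0,0],K[1,1]]
    s=d.copy()
    for _ in range(20): s=d/(1+p["k1"]*(s@s))
    R=np.array(p["R"]);C=-R.T@np.array(p["t"]); v=R.T@np.array([s[0],s[1],1])
    return C+v*(z-C[2])/v[2]
E
python3 - <<'E'
from plant import *
from h import *
for n in ["scene","top"]:
    p=capture(n); im=p["pixels"]
    u,v=proj(p,[540,-60,120])[0].astype(int)
    c=im[v-48:v+48,u-64:u+64]; cv2.imwrite(f"pics/z_{n}.png",cv2.resize(c,(768,576),interpolation=cv2.INTER_CUBIC)[:,:,::-1])
    print(n,u-64,v-48)
    # orange fit : compare silhouette of cap model
    m=cut_out(p,"orange_cap")[0]["pixels"]; 
    ys,xs=np.where(m); print("cap mask",m.sum(),xs.mean(),ys.mean())
    ta=np.linspace(0,6.28,40)
    def sil(x,y,z0=109.8,z1=143.8):
        P=np.concatenate([np.c_[x+24*np.cos(ta),y+24*np.sin(ta),0*ta+z] for z in(z0,z1)])
        h=cv2.convexHull(proj(p,P).astype(np.float32)); 
        M=np.zeros((384*4,512*4),np.uint8); cv2.fillConvexPoly(M,np.round(h*4).astype(np.int32),1); return cv2.resize(M*255,(512,384),interpolation=cv2.INTER_AREA)/255.
    best=min(((np.abs(sil(x,y)-m).sum(),x,y) for x in range(550,572,2) for y in range(-78,-56,2)));print("fit",best)
    for th in ["jaw_post_top","cap_top","carrier"]:
        print(th,[(np.round(d["point"],1),round(d["score"],2)) for d in place_of(p,th)][:1])
o=get_obs();print(Ro.from_euler('xyz',o["tcp_rot"]).as_matrix().round(3))
E
```

```text
scene 185 151
cap mask 243 249.62139917695472 204.33333333333334
fit (np.float64(24.839215686274507), 562, -66)
jaw_post_top [(array([276.7, 303.7,  -0.9]), 0.6)]
cap_top [(array([567. , -64.9, 142. ]), 0.72)]
carrier [(array([560.2, -64.4,  -1.2]), 0.73)]
top 202 127
cap mask 319 270.59247648902823 166.95297805642633
fit (np.float64(30.576470588235296), 560, -72)
jaw_post_top [(array([505.2, -47.5, 184.5]), 0.78)]
cap_top [(array([564.7, -67.5, 144.2]), 0.83)]
carrier [(array([562.8, -67.2,  -0.6]), 0.93)]
[[ 0.    -0.896  0.444]
 [ 0.     0.444  0.896]
 [-1.    -0.     0.   ]]
```

```bash
ls pics
```

```text
a_scene.png
a_top.png
a_wrist.png
z_scene.png
z_top.png
```

View pics/z_top.png

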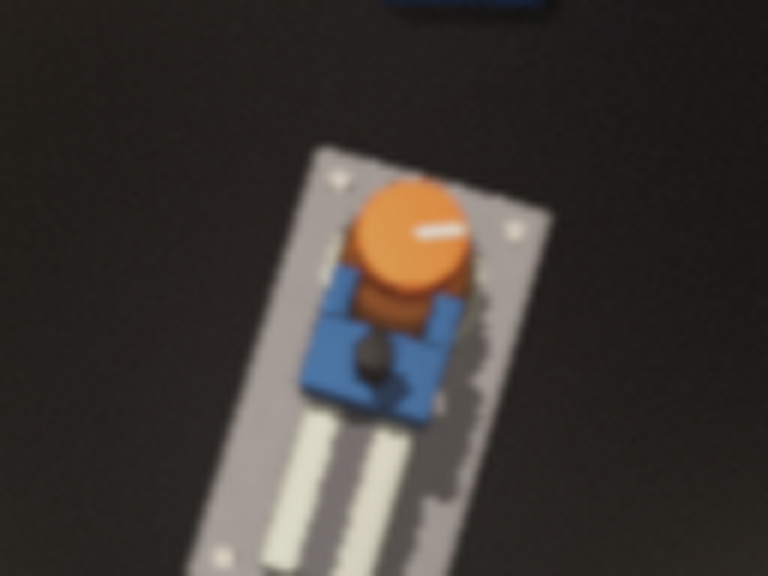

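View pics/z_scene.png

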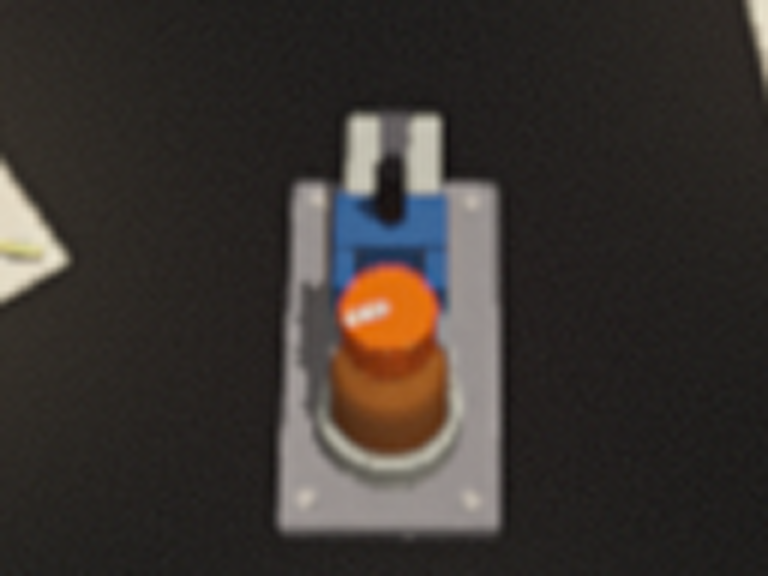

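Run:
```python
from plant import *
from h import *
p=capture("top");f=lambda a,b,z:onplane(p,(a/6+202-.4,b/6+127-.4),z)
c=f(412,236,144);b=f(463,230,144);print("cap",c,"bar",np.degrees(np.arctan2(*(b-c)[1::-1])))
print("post",f(374,343,182))
a1=f(318,150,8);a2=f(190,570,8);print("edge",np.degrees(np.arctan2(*(a2-a1)[1::-1])))
a1=f(338,178,8);a2=f(222,557,8);print("screws",np.degrees(np.arctan2(*(a2-a1)[1::-1])))
q=capture("scene");g=lambda a,b,z:onplane(q,(a/6+185-.4,b/6+151-.4),z)
print("scene cap",g(389,308,144),"post",g(390,158,182))
a1=g(306,498,8);a2=g(316,200,8);print(np.degrees(np.arctan2(*(a2-a1)[1::-1])))
a1=g(472,498,8);a2=g(472,201,8);print(np.degrees(np.arctan2(*(a2-a1)[1::-1])))
o=get_obs();print(o["time"])
R=Ro.from_euler('xyz',o["tcp_rot"]).as_matrix()
for xy in [(506,-48.5),(505,-49)]:
  print(R.T@(np.array([*xy,215])-o["tool_pos"])/30)
```

```text
cap [561.1634713  -68.63413494 144.        ] bar -84.29446056716783
post [507.76038892 -49.83864011 182.        ]
edge 162.33203326982903
screws 162.15689471059997
scene cap [562.01895156 -68.17021691 144.        ] post [499.58014378 -48.69588828 182.        ]
162.801802219244
162.0732973368553
1.35
[  0.3903858  -15.83286035 -11.46477883]
[  0.39038246 -15.8103851  -11.49450679]
```

Call:
send_rows:
  series: "1 0 -1 -0.7 0; 1 0 -2.6 -1.9 0; 1 0 -4.2 -3.05 0; 1 0 -5.8 -4.2 0; 1 0.1 -7.4 -5.4 0; 1 0.1 -9 -6.5 0; 1 0.2 -10.6 -7.7 0; 1 0.2 -11.6 -8.4 0"

```text
time: 2.35
tool_pos: [433.8, 87.8, 220.7]
tcp_rot: [-1.534, 1.57, -0.425]
contact_force: [-0.6, 0.2, 0.0]
grip_width: 91.7
```

Call:
send_rows:
  series: "1 0.1 -1 -0.7 -0.4; 1 0.15 -2.2 -1.6 -0.9; 1 0.2 -3.4 -2.5 -1.4; 1 0.2 -4.2 -3.1 -1.74; 1 0.2 -4.27 -3.11 -1.74; 1 0.2 -4.27 -3.11 -1.74"

```text
time: 3.1
tool_pos: [506.0, -49.7, 214.6]
tcp_rot: [1.094, 1.57, 2.356]
contact_force: [-0.3, 0.9, -0.9]
grip_width: 91.8
```

Run:
```python
from plant import *
from h import *
p=capture("wrist");cv2.imwrite("pics/w1.png",p["pixels"][:,:,::-1])
for th in ["jaw_post_top","cap_top"]:
        print(th,[(np.round(d["point"],1),round(d["score"],2)) for d in place_of(p,th)][:2])
print(proj(p,[[506,-50.7,182],[561.5,-68.3,144]]))
```

```text
jaw_post_top []
cap_top [(array([565.2, -67.5, 146. ]), 0.55)]
[[255.03108295 221.66625166]
 [255.54597017 272.49652664]]
```

View pics/w1.png

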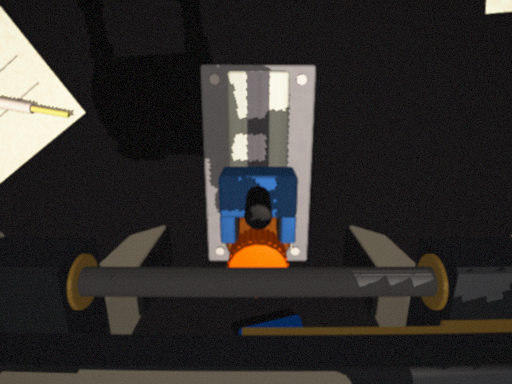

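The wrist view shows the post centred between the fingers, with its top at about (259,215) px. I'll go down and grip it.

Call:
send_rows:
  series: "1 0.8 0 0 0; 1 1.6 0 0 0; 1 2.2 0 0 0; 1 2.25 0 0 0; -1 2.25 0 0 0; -1 2.25 0 0 0; -1 2.25 0 0 0; -1 2.25 0 0 0"

```text
time: 4.25
tool_pos: [506.5, -50.3, 147.6]
tcp_rot: [-1.394, 1.57, -0.131]
contact_force: [0.3, 0.3, -0.1]
grip_width: 55.8
```

Call:
send_rows:
  series: "-1 0 0 0 0; -1 0 0 0 0; -1 0 0 0 0; -1 0 0 0 0"

```text
time: 4.75
tool_pos: [506.6, -49.4, 147.2]
tcp_rot: [0.001, 1.569, 1.264]
contact_force: [1.0, 1.1, -1.0]
grip_width: 17.3
```

Run:
```python
from plant import *
from h import *
o=get_obs();print(o["time"],o["tool_pos"],o["grip_width"],o["contact_force"],o["moment"])
print(Ro.from_euler('xyz',o["tcp_rot"]).as_matrix().round(3))
```

```text
4.75 [506.60517018 -49.42199676 147.18866329] 17.339266510164435 [ 1.02808402  1.08565849 -1.01350701] [ 0.01507876 -0.05411815  0.01570056]
[[ 0.001 -0.953  0.304]
 [ 0.002  0.304  0.953]
 [-1.     0.     0.002]]
```

Call:
send_rows:
  series: "-1 0 0.3 0 0; -1 0 0.6 0 0; -1 0 0.9 0 0; -1 0 1.2 0 0; -1 0 1.5 0 0; -1 0 1.8 0 0; -1 0 2.1 0 0; -1 0 2.1 0 0"

```text
time: 5.75
tool_pos: [445.9, -30.0, 147.2]
tcp_rot: [0.541, 1.569, 1.804]
contact_force: [-0.6, 5.7, 0.3]
grip_width: 17.6
```

Call:
send_rows:
  series: "-1 0 0.05 0 0; -1 0 0.1 0 0; -1 0 0.1 0 0"

```text
time: 6.12
tool_pos: [444.2, -29.5, 147.2]
tcp_rot: [-0.486, 1.569, 0.777]
contact_force: [3.3, 4.9, -3.2]
grip_width: 17.1
```

Call:
send_rows:
  series: "-1 0 0.05 0 0; -1 0 0.1 0 0; -1 0 0.1 0 0; -1 0 0.1 0 0"

```text
time: 6.62
tool_pos: [444.1, -29.5, 147.3]
tcp_rot: [-1.275, 1.564, -0.013]
contact_force: [15.2, 2.5, -12.1]
grip_width: 17.3
```

Run:
```python
from plant import *
from h import *
o=get_obs();print(o["tool_pos"],o["contact_force"])
for n in ["scene","top"]:
    p=capture(n); im=p["pixels"]
    u,v=proj(p,[520,-50,120])[0].astype(int)
    c=im[v-48:v+48,u-64:u+64]; cv2.imwrite(f"pics/y_{n}.png",cv2.resize(c,(768,576),interpolation=cv2.INTER_CUBIC)[:,:,::-1])
```

```text
[444.14687453 -29.45640589 147.27800335] [ 15.17972762   2.51238178 -12.06547231]
```

View pics/y_scene.png

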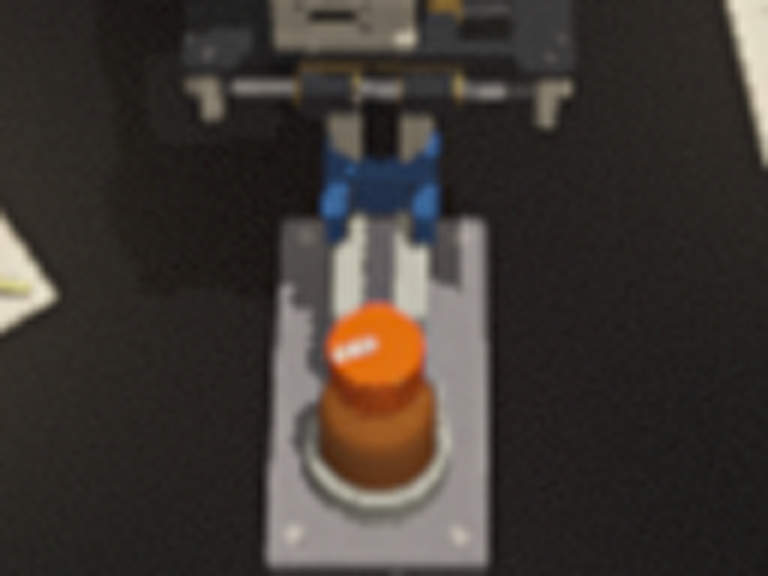

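View pics/y_top.png

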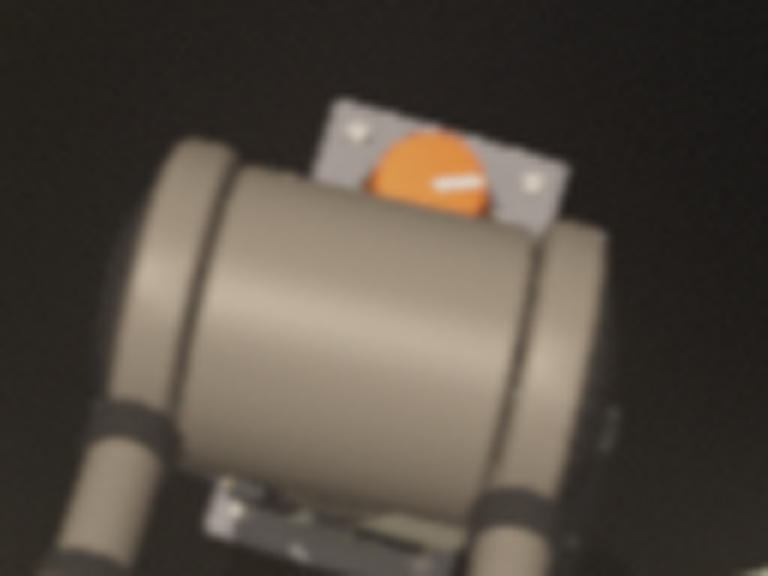

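The jaw is at its far stop: the force rose to 15 N and the pictures show it fully back. I'll release the post, lift, and move over the cap.

Call:
send_rows:
  series: "1 0 -0.05 0 0; 1 0 -0.05 0 0; 1 0 -0.05 0 0; 1 0 -0.05 0 0; 1 -0.5 -0.05 0 0; 1 -1.2 -0.05 0 0; 1 -1.95 -0.05 0 0; 1 -1.95 -0.05 0 0"

```text
time: 7.72
tool_pos: [442.9, -30.0, 207.0]
tcp_rot: [-1.494, 1.567, -0.231]
contact_force: [1.0, 0.1, 0.9]
grip_width: 90.3
```

Call:
send_rows:
  series: "1 0 -0.8 0 0; 1 0 -1.8 0 0; 1 0 -2.8 0 0; 1 0 -3.7 0 0; 1 0 -4.2 0 0; 1 0 -4.2 0 0; 1 0 -4.2 0 0"

```text
time: 8.6
tool_pos: [561.2, -67.7, 204.9]
tcp_rot: [1.56, 1.569, 2.823]
contact_force: [-0.4, -0.3, -0.5]
grip_width: 92.1
```

Run:
```python
from plant import *
from h import *
o=get_obs();print(o["time"],o["tool_pos"],o["joint_positions"].round(3),o["grip_width"])
print(Ro.from_euler('xyz',o["tcp_rot"]).as_matrix().round(3))
for n in ["wrist","scene"]:
    p=capture(n);cv2.imwrite(f"pics/x_{n}.png",p["pixels"][:,:,::-1])
    for th in ["jaw_post_top","cap_top","carrier"]:
        print(th,[(np.round(d["point"],1),round(d["score"],2)) for d in place_of(p,th)][:2])
    print(proj(p,[[562,-68,144.5],[445,-30,182]]))
```

```text
8.6 [561.23238228 -67.6713902  204.9316115 ] [-0.256  0.434  1.444  0.     1.265 -1.518] 92.10665137193416
[[-0.002 -0.953  0.303]
 [ 0.001  0.303  0.953]
 [-1.     0.002  0.   ]]
jaw_post_top []
cap_top [(array([563.4, -68. , 146.7]), 0.95)]
carrier [(array([556.8, -66.5,   4.6]), 0.86)]
[[256.55240007 208.01499974]
 [257.87739457   0.66724841]]
jaw_post_top []
cap_top [(array([564. , -66.4, 143.6]), 0.76)]
carrier [(array([560.4, -67.6,  -2.1]), 0.76)]
[[249.4846427  201.82818022]
 [250.31555833 161.83736148]]
```

View pics/x_wrist.png

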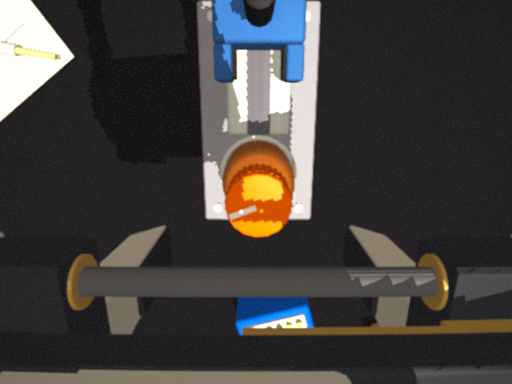

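View pics/x_scene.png

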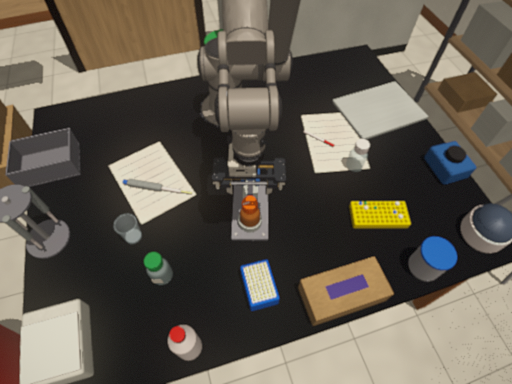

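The cap is centred between the fingers, with its top centre at about (261,206) px and the bar pointing left to (232,215). I'll descend and grip it.

Call:
send_rows:
  series: "1 0.8 -0.04 0 0; 1 1.6 -0.04 0 0; 1 2.3 -0.04 0 0; 1 2.8 -0.04 0 0; 1 2.93 -0.04 0 0; -1 2.93 -0.04 0 0; -1 2.93 -0.04 0 0; -1 2.93 -0.04 0 0"

```text
time: 10.0
tool_pos: [563.6, -68.4, 118.5]
tcp_rot: [-1.432, 1.57, -0.169]
contact_force: [-0.4, 0.6, -0.6]
grip_width: 66.3
```

Call:
send_rows:
  series: "-1 0 0 0 0; -1 0 0 0 0; -1 0 0 0 0"

```text
time: 10.38
tool_pos: [563.5, -67.9, 118.1]
tcp_rot: [-0.537, 1.57, 0.726]
contact_force: [-0.3, 3.2, 2.1]
grip_width: 47.6
```

```bash
cat > o.py <<'E'
from plant import *
from h import *
o=get_obs();R=Ro.from_euler('xyz',o["tcp_rot"]).as_matrix()
print(round(o["time"],2),o["tool_pos"].round(1),"w",round(o["grip_width"],1),"F",o["contact_force"].round(1),"M",o["moment"].round(2),"q6",o["joint_positions"][5].round(3),"yaw",np.degrees(np.arctan2(R[1,2],R[0,2])).round(1),"tau6",o["tau"][5].round(2))
E
python3 o.py
```

```text
10.38 [563.5 -67.9 118.1] w 47.6 F [-0.3  3.2  2.1] M [ 0.43 -0.08 -0.01] q6 -1.519 yaw 72.4 tau6 -0.01
```

Call:
send_rows:
  series: "-1 0 0 0 1; -1 0 0 0 2.5; -1 0.01 0 0 4; -1 0.01 0 0 5.5; -1 0.01 0 0 7; -1 0.02 0 0 8.5; -1 0.02 0 0 10; -1 0.02 0 0 10"

```text
time: 11.38
tool_pos: [561.9, -69.5, 117.4]
tcp_rot: [-2.998, 1.567, -2.609]
contact_force: [-5.5, -3.8, 4.6]
grip_width: 47.6
```

```bash
python3 o.py
python3 - <<'E'
from plant import *
from h import *
for n in ["scene","wrist"]:
    p=capture(n); im=p["pixels"]
    u,v=(proj(p,[562,-68,144])[0]).astype(int)
    c=im[v-48:v+48,u-64:u+64]; cv2.imwrite(f"pics/v_{n}.png",cv2.resize(c,(768,576),interpolation=cv2.INTER_CUBIC)[:,:,::-1])
E
```

```text
11.38 [561.9 -69.5 117.4] w 47.6 F [-5.5 -3.8  4.6] M [-0.73  1.06 -0.12] q6 -0.645 yaw 22.3 tau6 0.49
```

View pics/v_wrist.png

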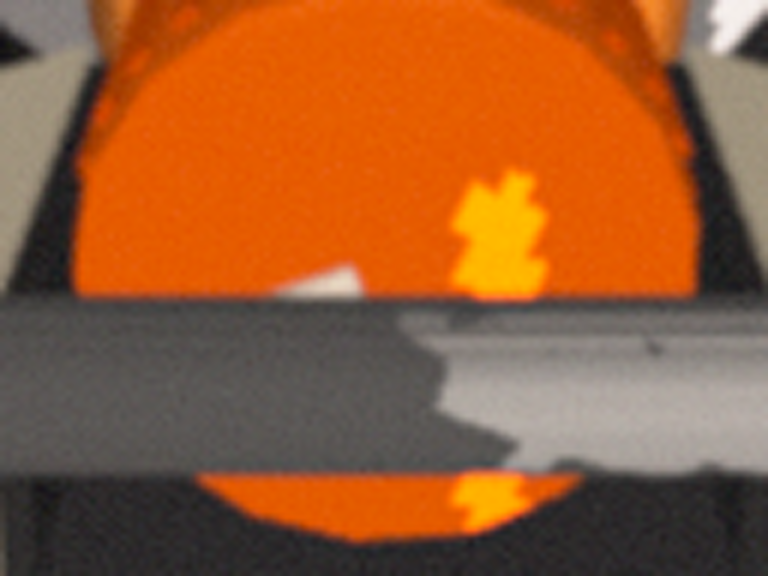

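No slip so far: the bar keeps its angle relative to the fingers, with its corner at (355,268) in the crop. I'll keep turning and watch the moment.

Call:
send_rows:
  series: "-1 0 0 0 1.5; -1 0.01 0 0 3; -1 0.01 0 0 4.5; -1 0.01 0 0 6; -1 0.01 0 0 6"

```text
time: 12.1
tool_pos: [560.5, -69.6, 116.9]
tcp_rot: [-2.734, 1.564, -2.869]
contact_force: [-10.7, -4.8, 8.3]
grip_width: 47.9
```

```bash
python3 o.py
```

```text
12.1 [560.5 -69.6 116.9] w 47.9 F [-10.7  -4.8   8.3] M [-0.84  1.95 -0.06] q6 -0.121 yaw -7.7 tau6 0.49
```

Call:
send_rows:
  series: "-1 -0.01 -0.02 -0.05 1.5; -1 -0.01 -0.03 -0.07 3; -1 -0.01 -0.03 -0.07 4; -1 -0.01 -0.03 -0.07 4"

```text
time: 12.6
tool_pos: [559.4, -69.4, 116.9]
tcp_rot: [-2.551, 1.567, -3.034]
contact_force: [-5.1, -1.4, 2.6]
grip_width: 47.4
```

```bash
python3 o.py
```

```text
12.6 [559.4 -69.4 116.9] w 47.4 F [-5.1 -1.4  2.6] M [-0.28  1.03 -0.07] q6 0.226 yaw -27.7 tau6 0.29
```

Call:
send_rows:
  series: "-1 0 -0.02 -0.03 1; -1 0 -0.02 -0.03 2; -1 0 -0.02 -0.03 3; -1 0 -0.02 -0.03 4; -1 0 -0.02 -0.03 4"

```text
time: 13.22
tool_pos: [558.6, -68.9, 116.8]
tcp_rot: [-2.311, 1.567, -3.14]
contact_force: [-5.9, 1.2, 2.6]
grip_width: 47.3
```

```bash
python3 o.py
```

```text
13.22 [558.6 -68.9 116.8] w 47.3 F [-5.9  1.2  2.6] M [0.03 1.   0.65] q6 0.571 yaw -47.5 tau6 1.09
```

The vertical moment has jumped to 0.65 N m, so this is probably the stop. I'll check for slip against the wrist view.

Run:
```python
from plant import *
from h import *
p=capture("wrist"); im=p["pixels"]
u,v=258,250
c=im[v-72:v+24,u-64:u+64]; cv2.imwrite("pics/t_wrist.png",cv2.resize(c,(768,576),interpolation=cv2.INTER_CUBIC)[:,:,::-1])
cv2.imwrite("pics/tf_wrist.png",im[:,:,::-1])
```

```text
(no output)
```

View pics/tf_wrist.png

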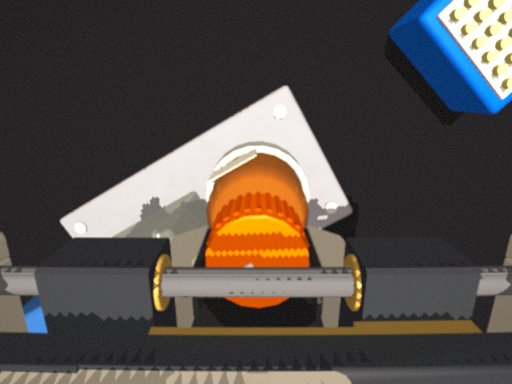

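Call:
send_rows:
  series: "-1 0 0.01 -0.02 0.5; -1 0 0.01 -0.02 1; -1 0 0.01 -0.02 1"

```text
time: 13.65
tool_pos: [559.2, -68.2, 116.9]
tcp_rot: [-2.324, 1.569, 3.043]
contact_force: [-3.1, 2.1, 1.8]
grip_width: 47.6
```

```bash
python3 o.py;  python3 - <<'E'
from plant import *
from h import *
p=capture("wrist"); im=p["pixels"]
u,v=258,250
c=im[v-72:v+24,u-64:u+64]; cv2.imwrite("pics/s_wrist.png",cv2.resize(c,(768,576),interpolation=cv2.INTER_CUBIC)[:,:,::-1])
E
```

```text
13.65 [559.2 -68.2 116.9] w 47.6 F [-3.1  2.1  1.8] M [0.22 0.73 0.88] q6 0.659 yaw -52.5 tau6 1.05
```

View pics/t_wrist.png

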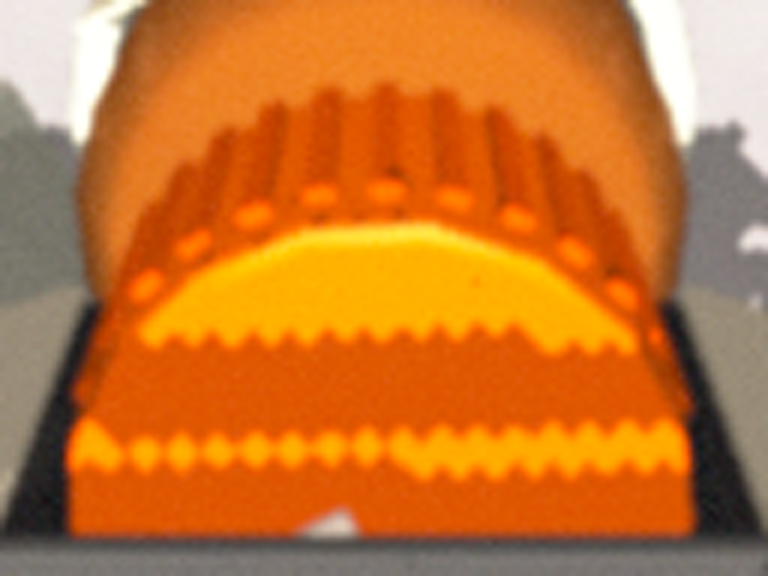

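View pics/s_wrist.png

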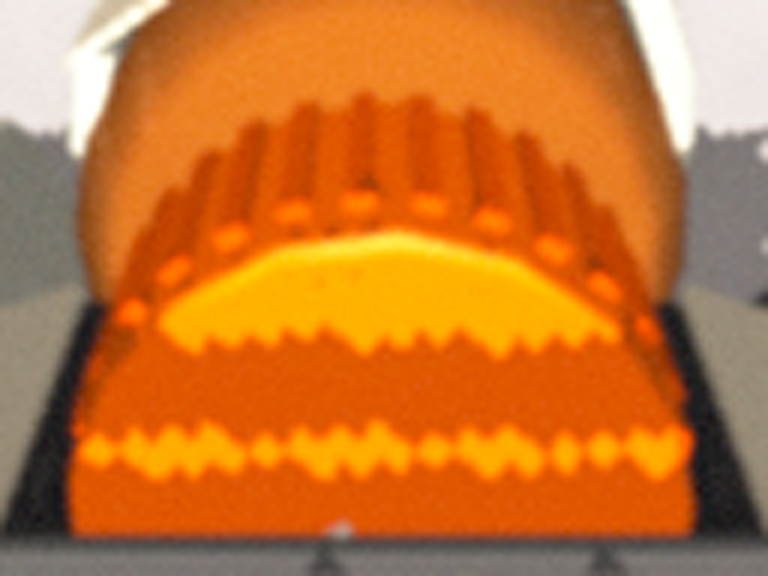

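The ribs shifted by about 5° while the gripper turned 5°, so the cap is on its hard stop and slipping in the fingers. It is home. Now I'll back off 90°.

Call:
send_rows:
  series: "-1 0 0 0 -0.5; -1 0 0 0 -1.5; -1 0 0 0 -3; -1 -0.01 0 0 -4.5; -1 -0.01 0 0 -6; -1 -0.01 0 0 -7.5; -1 -0.02 0 0 -9; -1 -0.02 0 0 -9"

```text
time: 14.7
tool_pos: [560.4, -68.9, 117.6]
tcp_rot: [-0.175, 1.569, -0.309]
contact_force: [1.3, -1.2, -2.6]
grip_width: 47.6
```

```bash
python3 o.py;  python3 - <<'E'
from plant import *
from h import *
p=capture("wrist"); im=p["pixels"]
u,v=258,250
c=im[v-72:v+24,u-64:u+64]; cv2.imwrite("pics/r_wrist.png",cv2.resize(c,(768,576),interpolation=cv2.INTER_CUBIC)[:,:,::-1])
E
```

```text
14.7 [560.4 -68.9 117.6] w 47.6 F [ 1.3 -1.2 -2.6] M [-0.33 -0.16  0.08] q6 -0.124 yaw -7.7 tau6 -0.65
```

View pics/r_wrist.png

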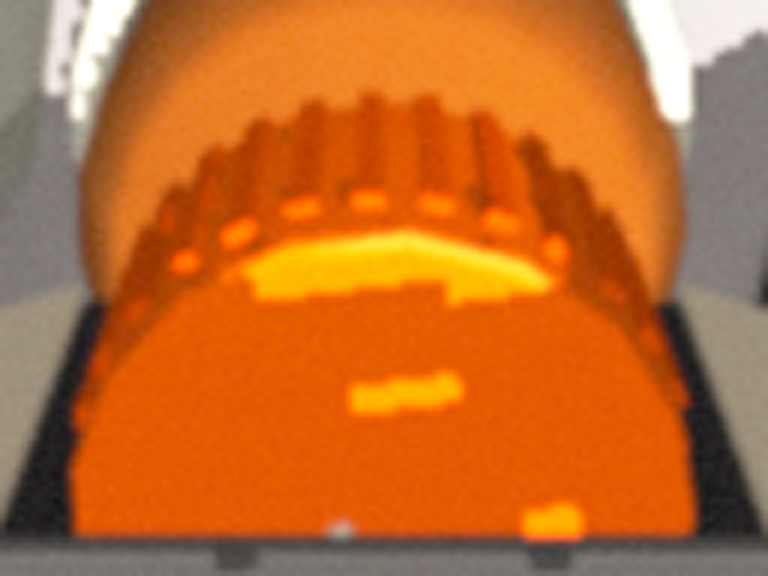

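Ribs in the same place (368 vs 361 px), so the cap followed the fingers. Second half of the back-off.

Call:
send_rows:
  series: "-1 0 0 0 -1.5; -1 0 0 0 -3; -1 -0.01 0 0 -4.5; -1 -0.01 0 0 -6; -1 -0.01 0 0 -7.5; -1 -0.02 0 0 -9.2; -1 -0.02 0 0 -9.2; -1 -0.02 0 0 -9.2"

```text
time: 15.75
tool_pos: [561.9, -68.5, 118.3]
tcp_rot: [-0.687, 1.566, -0.02]
contact_force: [6.7, 0.8, -7.9]
grip_width: 47.7
```

```bash
python3 o.py;  python3 - <<'E'
from plant import *
from h import *
p=capture("wrist"); im=p["pixels"]
u,v=258,250
c=im[v-72:v+24,u-64:u+64]; cv2.imwrite("pics/q_wrist.png",cv2.resize(c,(768,576),interpolation=cv2.INTER_CUBIC)[:,:,::-1])
p=capture("scene"); cv2.imwrite("pics/q_scene.png",p["pixels"][:,:,::-1])
u,v=proj(p,[520,-50,120])[0].astype(int)
c=p["pixels"][v-48:v+48,u-64:u+64]; cv2.imwrite("pics/qz_scene.png",cv2.resize(c,(768,576),interpolation=cv2.INTER_CUBIC)[:,:,::-1])
E
```

```text
15.75 [561.9 -68.5 118.3] w 47.7 F [ 6.7  0.8 -7.9] M [-0.01 -1.23 -0.  ] q6 -0.925 yaw 38.2 tau6 0.06
```

View pics/q_wrist.png

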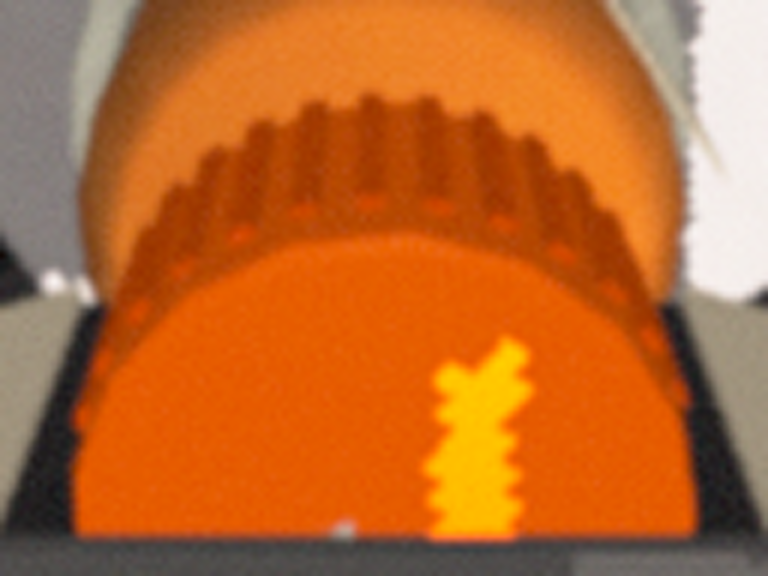

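View pics/q_scene.png

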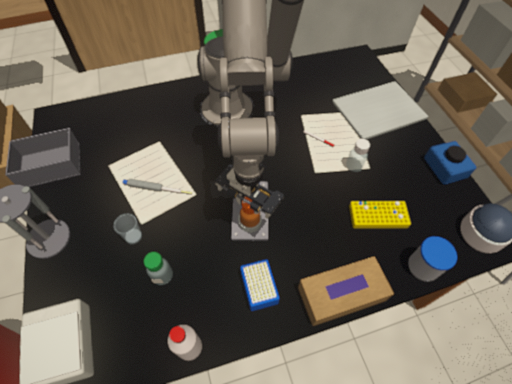

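View pics/qz_scene.png

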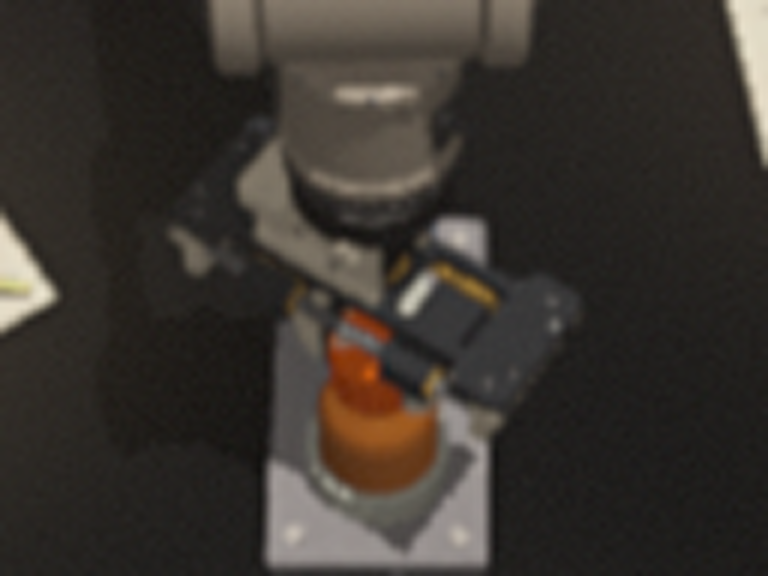

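Call:
send_rows:
  series: "-1 0 0 0 0; -1 0 0 0 0; -1 0 0 0 0; -1 0 0 0 0"

```text
time: 16.35
tool_pos: [561.9, -68.5, 118.3]
tcp_rot: [-0.695, 1.566, -0.029]
contact_force: [7.7, -0.3, -6.9]
grip_width: 47.4
```

```bash
python3 o.py; python3 -c "
from plant import *
print(get_obs()['dq'].round(4)); print(close_job())"
```

```text
16.35 [561.9 -68.5 118.3] w 47.4 F [ 7.7 -0.3 -6.9] M [-0.03 -1.22  0.09] q6 -0.925 yaw 38.2 tau6 0.07
[-0.0002 -0.0008  0.0005  0.0007 -0.0007  0.0016]
the job is handed in; nothing more can be done
None
```

The bottle is ready for the autoclave and the job is handed in at about 16 s; the hand-in gives no verdict, so what follows rests on my own checks.

- **Jaw:** I pulled it back by its post to the far stop, where the push rose to about 15 N. My travel estimate there was about 67 mm, with a few mm of uncertainty. I did not measure it again later; the wrist view over the cap showed it still back.
- **Cap home:** I turned the cap clockwise until the moment jumped to 0.65–0.88 N m. The last 5° only slipped in the fingers, so the cap was on its stop.
- **Quarter turn:** I backed the gripper off 90.7°. The ribs showed about 1–2° of slip, so the cap should be about 89° (1.55 rad) off home.
- **At hand-in:** The fingers were still gripping the cap at 47.4 mm opening and the arm was still.
- **Bystanders:** The last scene picture showed none of them moved, judged by eye only.

**Disagreements:** Estimates of the bottle axis differed by up to 4 mm in x. This put side forces of up to about 11 N on the tool while turning, and I eased them by shifting the tool. About 8 N sideways and 7 N downward remained at hand-in.

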